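Find the heat sink that rocks on the surface plate and reject it

ROBOT

A 6-joint arm with a two-finger parallel gripper is mounted at the origin on the work surface. World frame = base frame: x ahead of the robot, y to its left, z up, the work surface at z = 0. Lengths are in m, angles in degrees, forces in N, time in s.
With the tool pointing down it reaches from about 0.375 to 0.9 m from the base axis. Payload 3.1 kg.
Tool frame: the origin (TCP) lies at the very end of the fingers, on their centre line; the grasp point (between the pads) lies 19 mm behind it (grip_point_offset is the distance from the TCP to the grasp point, in m); y points along the fingers, x is the direction in which the jaws open and shut, and the axes are right-handed (so a half turn about y gives the same grasp; the last joint's range is limited). The gripper opens to 87 mm and grips with 3 to 60 N. Pads are 19 mm wide; open, the fingers measure 117 mm over their backs; the gripper's body (75 mm by 190 mm) begins 51 mm behind the grasp point.
Start: joints at [55.663, 30.224, 82.088, -0, 67.689, -10.227], TCP at [0.255, 0.57, 0.223] pointing down, gripper open.
Joint ranges: [-176.69, 176.69], [-43.24, 126.21], [12.49, 139.97], [-82, 262], [0, 151.66], [-163.58, 163.58]. Speed limits (degrees/s): [159.86, 159.86, 180, 180, 180, 180].

INTERFACE

Orientations are given as a 3x3 rotation matrix whose columns are the frame's x, y, z axes.
In Python, from rig import * gives the robot as it stands.
- The arm moves only by the tool send_rows, never from a script. Its argument "moves" is text: rows parted by semicolons, each of 5 numbers parted by spaces: the finger opening in mm, from 0 to 87, then the shift along the tool's x, y, z in mm, then the turn about the tool's y in degrees. In form: fingers dx dy dz yaw; .... A call has 1 to 20 rows; each row shifts and turns the commanded pose from where the row before left it, along the tool's axes as they then stand; what a row does not reach is not made up. A row lasts 1/12 s, in which the tool goes at most 41.7 mm and 7.16 degrees, less where a joint would pass 70% of its speed; a pose out of reach is approached as far as the arm can. A call is refused whole if a number of a shift passes 41.7 or a number of a turn 7.16, either way. A call with a gripper value outside its range is refused whole. The fingers move at their own pace and stop on an object; the grip force is fixed at half the most. Time passes only in rows, so rows that do not move let the fingers close. It gives the time, the measured TCP pose, the force and the opening at its end, in the units of the state.
- read_state(): the state, without advancing time (a new reading comes with each control period).
- capture(name): name is "scene" or "top" or "wrist"; returns a dict with "image" (420x560x3 uint8, blue, green, red), "z_map" (420x560 float32, m along the optical axis (not along the pixel's ray), 0 where there is no reading), "mtx" (3x3 intrinsics, pixels), "distortion" ([k1, k2, p1, p2, k3] as OpenCV has them; the pictures are not rectified), "origin" and "rotation" of the camera in the world; the wrist camera has in their place "tool_from_camera" (4x4, takes a point from camera to tool coordinates, whose origin is the TCP and whose axes are the tool frame's). Camera axes: x right, y up, looking along -z (the intrinsics and any distortion apply to the point x, -y, -z); pixel columns grow to the right and rows downward; lengths in m; the calibration is good to about 2 mm. A picture is of the moment at which its call begins: read the wrist's pose just before it.
- hand_in(): hands the job in, once; it reports no verdict.
Trained networks look in a picture, given as the dict that the camera call returned (one of the last four; its "shot" number tells which), for a name from the list of things; names that differ only in an ending like _2 or _b are one class to them, and where a whole thing is asked for, a point or a joint stands for the part that bears it (a point fixed in the world has none). Each returns a list of dicts, best first, with "p" (0 to 1); they miss things now and then, are a little off and sometimes report something else, mostly with a low value. They report only what shows in the picture. A call takes as long as a camera call. They do not tell look-alikes from the thing itself.
- search_frame(picture, name): "bbox" ([left, top, right, bottom] in pixels, round what is visible of it).
- masks_of(picture, name): "region" (420x560 bool, what is visible of it) and "bbox" ([left, top, right, bottom] in pixels, round what is visible of it).
- mark_of(picture, name): "pixel" ([row, column] in pixels: a listed point, or the origin of a listed thing).
The state is a dict: "time_s": time; "joint_positions": joint angles; "qvel": joint speeds; "tau": joint torques, N m; "position": TCP position; "tcp_rot": TCP orientation; "force": force on the tool from outside, world axes, zero at the start; "moment": the same for the moment, N m; "opening": opening from 0.0 (shut) to 1.0 (fully open).
Only numpy, scipy, OpenCV 4.12 (cv2) and the standard library are available. Lean on these libraries where they do the work, as an engineer would, in place of code of your own. Each camera call takes 0.05 s, during which the arm holds its last target. There are 200 camera calls.

TASK

One of the three heat sinks on the stone surface plate has a bowed base: find it by pressing gently on their ends, and make sure of it by rocking it where it lies, first its near end down, then its far end, each held down for half a second. Then lift that one over and lay it flat, fins up, in the grey reject tray without dropping it, let go, and leave the two sound ones and everything else where they are.

Things in the scene. Friction and masses are not known exactly. Their poses are not given: they have to be found in the camera images.
- surface_plate: the dark stone surface plate, 260 x 440 mm (x, y), 40 mm thick, fixed on the bench; origin under its centre, so its working face is 40 mm above the origin; z up
- tray: the grey plastic reject tray, 190 x 160 mm (x, y) outside, walls 4 mm thick and 25 mm tall, floor about 4 mm thick; open on top, fixed on the bench; origin under its centre
- sink_a_center (a point): aluminium heat sink, about 0.2 kg, lying fins up, its x pointing roughly away from the robot: base 130 x 64 x 7 mm (x, y, z), a fin block 44 x 40 x 22 mm on the middle of the base, top 29 mm above the underside. This point: its centre, 14.5 mm above its underside; axes along the sink. Any of the three may be the bowed one
- sink_a_near (a point): spot to press on that sink: top of its base, 7 mm above the underside, 52 mm from its centre along its -x, on the end nearer the robot. One sink is bowed: it rests level on a strip 28 mm long across its middle, both ends 3 mm clear; 1 to 1.5 N here tips it 0.06 rad and the spot sinks 2 mm. A sound one does not move. Stop at 3 or 4 N; a peak over 40 N mars it
- sink_a_far (a point): spot to press on that sink: top of its base, 7 mm above the underside, 52 mm from its centre along its +x, on the end farther from the robot
- sink_b_center (a point): aluminium heat sink, about 0.2 kg, lying fins up, its x pointing roughly away from the robot: base 130 x 64 x 7 mm (x, y, z), a fin block 44 x 40 x 22 mm on the middle of the base, top 29 mm above the underside. This point: its centre, 14.5 mm above its underside; axes along the sink. Any of the three may be the bowed one
- sink_b_near (a point): spot to press on that sink: top of its base, 7 mm above the underside, 52 mm from its centre along its -x, on the end nearer the robot. One sink is bowed: it rests level on a strip 28 mm long across its middle, both ends 3 mm clear; 1 to 1.5 N here tips it 0.06 rad and the spot sinks 2 mm. A sound one does not move. Stop at 3 or 4 N; a peak over 40 N mars it
- sink_b_far (a point): spot to press on that sink: top of its base, 7 mm above the underside, 52 mm from its centre along its +x, on the end farther from the robot
- sink_c_center (a point): aluminium heat sink, about 0.2 kg, lying fins up, its x pointing roughly away from the robot: base 130 x 64 x 7 mm (x, y, z), a fin block 44 x 40 x 22 mm on the middle of the base, top 29 mm above the underside. This point: its centre, 14.5 mm above its underside; axes along the sink. Any of the three may be the bowed one
- sink_c_near (a point): spot to press on that sink: top of its base, 7 mm above the underside, 52 mm from its centre along its -x, on the end nearer the robot. One sink is bowed: it rests level on a strip 28 mm long across its middle, both ends 3 mm clear; 1 to 1.5 N here tips it 0.06 rad and the spot sinks 2 mm. A sound one does not move. Stop at 3 or 4 N; a peak over 40 N mars it
- sink_c_far (a point): spot to press on that sink: top of its base, 7 mm above the underside, 52 mm from its centre along its +x, on the end farther from the robot
- square: small steel engineer's square, about 100 x 22 x 12 mm, on the far edge of the surface plate; a bystander; origin at its underside
- gauge: brass gauge cylinder, 22 mm diameter, 30 mm tall, on the far edge of the surface plate; a bystander; origin at its underside
- mouse: black computer mouse, 110 x 62 x 33 mm; a bystander; origin at its underside
- memory: memory module lying flat, 30 x 130 x 7 mm; a bystander; origin at its underside
- cup: small steel bowl, 64 mm wide, 30 mm tall; a bystander; origin at its underside
- driver: screwdriver lying along x, 160 mm; a bystander; origin at its middle underneath
- fan: black case fan lying flat, 92 x 92 x 25 mm; a bystander; origin at its underside
Not all that is in view belongs to the job. What is shaped like the part that bears sink_c_center but purple or turquoise is not meant. What is shaped like the part that bears sink_b_center but red is not meant.

How it is judged:
By the outcome, as a careful person would: the job done as asked, in the order asked, and still so for the second after the job is handed in, with the robot touching nothing.
It also fails if it takes over 64 s, if anything falls off the work surface, if the arm or the gripper's body presses on something with over 40 N, if the wrist force passes 120 N, or if a joint passes its speed limit or range.

## Working session

There is one attempt and no reset: what is moved stays moved. The work goes in short steps, Python scripts to look and compute and a tool call to move; the robot and the scene stay as the last step left them, time stands still between calls to the robot, and variables do not carry over. Pictures are saved under pics/ and viewed, about 8 in all and at most 12, crops included, and the job is handed in when it is done.

Besides the shell and the picture viewer there is one more tool, called after ">>>" as name(argument=value, ...), one argument or row to a line, values as JSON. send_rows: Moves the arm, as the interface text tells. Its arguments: {"type":"object","properties":{"moves":{"type":"string"}},"required":["moves"]}

```bash
mkdir -p pics; ls; cat > h.py <<'E'
from rig import *
import numpy as np, cv2
def pose(cam, st=None):
    if 'origin' in cam: return np.array(cam['rotation']).reshape(3,3), np.array(cam['origin'])
    T=np.array(cam['tool_from_camera']); R=np.array(st['tcp_rot']).reshape(3,3)
    return R@T[:3,:3], R@T[:3,3]+np.array(st['position'])
def cloud(cam, st=None):
    R,o=pose(cam,st); h,w=cam['z_map'].shape
    v,u=np.mgrid[0:h,0:w].astype(float)
    n=cv2.undistortPoints(np.stack([u.ravel(),v.ravel()],1)[:,None],np.array(cam['mtx']),np.array(cam['distortion']))[:,0]
    z=cam['z_map'].ravel()
    P=np.stack([n[:,0]*z,-n[:,1]*z,-z],1)@R.T+o
    P[z==0]=np.nan
    return P.reshape(h,w,3)
E
python3 - <<'E'
from h import *
s=read_state(); print(s['time_s'],s['position'],s['tcp_rot'],s['force'],s['opening'])
ims=[]
for n in ['scene','top']:
    c=capture(n); C=cloud(c); ims.append(c['image'])
    for k in ['sink_a_center','tray','surface_plate']:
        for d in masks_of(c,k):
            P=C[d['region']]; P=P[~np.isnan(P[:,0])]
            print(n,k,round(d['p'],2),d['bbox'],np.median(P,0).round(3),P.min(0).round(3),P.max(0).round(3), np.median(c['image'][d['region']],0))
    
cv2.imwrite('pics/a.png',ims[0]);cv2.imwrite('pics/b.png',ims[1])
E
```

```text
pics
0.0 [0.2548537  0.56987084 0.22154261] [[ 4.08474536e-01 -1.21855567e-03 -9.12768902e-01]
 [ 9.12767190e-01 -1.80701373e-03  4.08476183e-01]
 [-2.14713691e-03 -9.99997625e-01  3.74138534e-04]] [-0.22748261 -0.06163425  0.23644788] 0.9956928119584629
scene sink_a_center 0.71 [296.3, 220.4, 348.2, 259.6] [0.59  0.191 0.048] [0.5   0.144 0.037] [0.643 0.228 0.072] [223. 226. 226.]
scene tray 0.79 [126.2, 149.4, 210.7, 202.3] [ 0.466 -0.358  0.006] [ 0.334 -0.448 -0.004] [ 0.571 -0.268  0.029] [156. 159. 161.]
scene surface_plate 0.59 [184.6, 179.1, 385.5, 289.6] [0.615 0.107 0.04 ] [ 0.364 -0.193 -0.005] [0.762 0.301 0.089] [77. 77. 76.]
scene surface_plate 0.52 [129.5, 149.5, 213.4, 201.3] [ 0.466 -0.359  0.006] [ 0.336 -0.467 -0.004] [ 0.571 -0.268  0.029] [155.5 158.  160.5]
scene surface_plate 0.31 [177.0, 259.8, 228.0, 303.2] [ 0.805 -0.004  0.026] [ 0.743 -0.06   0.002] [0.847 0.042 0.032] [39. 38. 38.]
top sink_a_center 0.95 [210.0, 161.0, 240.8, 213.8] [0.57  0.186 0.048] [0.505 0.147 0.04 ] [0.642 0.226 0.074] [175. 172. 169.]
top sink_a_center 0.4 [255.5, 170.1, 291.1, 221.7] [0.546 0.066 0.047] [0.483 0.028 0.033] [0.616 0.11  0.074] [176. 172. 169.]
top tray 0.68 [401.6, 194.7, 460.3, 269.6] [ 0.465 -0.36   0.004] [ 0.369 -0.446 -0.005] [ 0.564 -0.272  0.03 ] [123. 128. 130.]
top surface_plate 0.96 [184.9, 136.1, 357.7, 247.8] [0.56  0.062 0.04 ] [ 0.422 -0.164 -0.007] [0.717 0.303 0.071] [72. 77. 79.]
```

```bash
python3 - <<'E'
import cv2
b=cv2.imread('pics/b.png')[110:310,150:490]
a=cv2.imread('pics/a.png')
cv2.imwrite('pics/b2.png',cv2.resize(b,(800,470),interpolation=cv2.INTER_CUBIC))
E
```

```text
(no output)
```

View pics/b2.png

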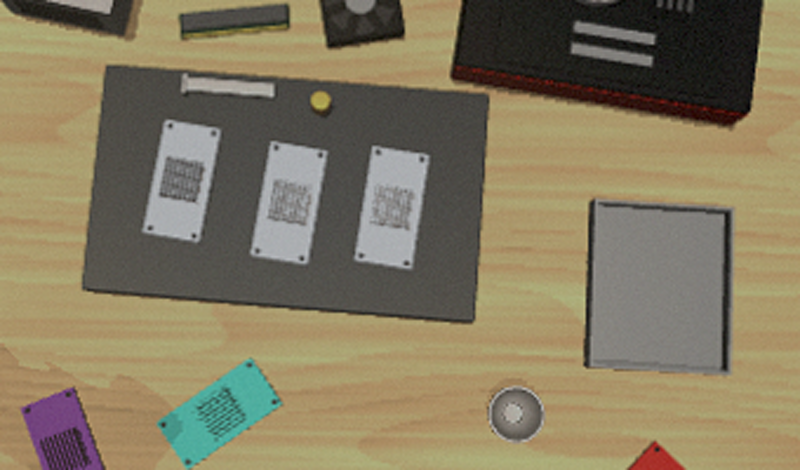

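View pics/a.png

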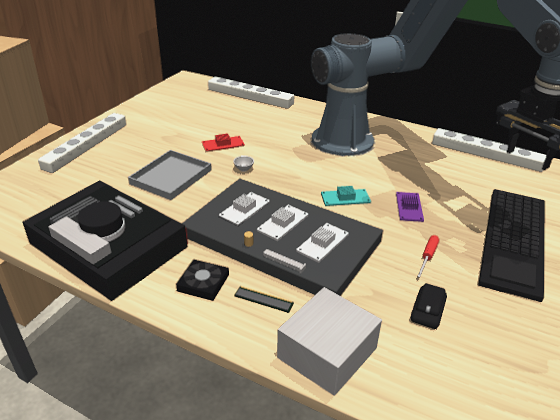

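The picture shows three silver sinks on the plate, at top-image pixels (227,186), (273,196) and (317,198). These are the ones meant. The purple, turquoise and red look-alikes lie on the bench nearer the robot. The tray is at about (430,232) and empty.

```bash
cat >> h.py <<'E'
def sinks(cam,st=None,zlo=.0435,zhi=.0525,pts=None):
    C=cloud(cam,st); im=cam['image']; g=im.min(2)
    m=(C[...,2]>zlo-.006)&(C[...,2]<.078)&(g>110)&(C[...,0]>.4)&(C[...,0]<.75)&(C[...,1]>-.2)&(C[...,1]<.33)
    m=cv2.morphologyEx(m.astype('u1'),cv2.MORPH_CLOSE,np.ones((7,7)))
    n,l,s,_=cv2.connectedComponentsWithStats(m); out=[]
    for i in range(1,n):
        if s[i,4]<400: continue
        P=C[(l==i)]; P=P[(P[:,2]>zlo)&(P[:,2]<zhi)]
        (c,wh,a)=cv2.minAreaRect((P[:,:2]*1000).astype('f4'))
        if wh[0]<wh[1]: wh=wh[::-1]; a+=90
        a=(a+90)%180-90
        F=C[l==i]; F=F[F[:,2]>.06]; f=np.mean(F,0)[:2]*1000 if len(F) else None
        out.append((np.round(c,1),np.round(wh,1),round(a,1),f,np.median(P[:,2]).round(4),s[i]))
    return out
E
python3 - <<'E'
from h import *
c=capture('top')
for o in sinks(c): print(*o)
C=cloud(c)
for k in ['tray']:
  d=masks_of(c,k)[0]; P=C[d['region']]; w=P[P[:,2]>.018]; print(cv2.minAreaRect((w[:,:2]*1000).astype('f4')),len(w)); print(np.median(P[P[:,2]<.012],0))
B=C[(C[...,0]>.3)&(C[...,0]<.85)&(C[...,1]<-.1)&(C[...,1]>-.5)&(C[...,2]>.05)]; print('hi',B.min(0),B.max(0))
for k in ['sink_a_center','sink_a_near','sink_a_far']:
  for d in mark_of(c,k): 
    r,q=np.round(d['pixel']).astype(int); print(k,round(d['p'],2),r,q,C[r,q].round(3))
E
```

```text
[573.4 186.7] [130.3  65.4] -9.6 [573.0046135  186.63325502] 0.0472 [ 210  161   34   52 1218]
[550.1  65.7] [130.4  65. ] -8.8 [550.13794715  66.59065108] 0.047 [ 256  170   33   53 1240]
[546.8 -48.7] [130.5  64.8] -8.7 [545.97878681 -48.25798565] 0.0468 [ 300  172   32   53 1239]
((465.0401611328125, -357.0780944824219), (163.34402465820312, 192.15390014648438), 87.6784896850586) 511
[ 0.46466807 -0.35868574  0.00356084]
hi [ 0.65413712 -0.47255629  0.05018538] [ 0.8499784  -0.11818014  0.12932193]
sink_a_center 0.74 184 227 [0.576 0.183 0.065]
sink_a_near 0.73 206 224 [0.521 0.191 0.047]
sink_a_far 0.56 170 231 [0.617 0.177 0.044]
```

>>> send_rows(
  moves="0 0 0 0 -5;0 0 0 0 -5;0 0 0 0 -5;0 -25.2 3 -24.9 0;0 -25.2 3 -24.9 0;0 -25.2 3 -24.9 0;0 -25.2 3 -24.9 0;0 -25.2 3 -24.9 0;0 -25.2 3 -24.9 0;0 -25.2 3 -24.9 0;0 -25.2 3 -24.9 0;0 -25.2 3 -24.9 0;0 -25.2 3 -24.9 0;0 -25.2 3 -24.9 0;0 -25.2 3 -24.9 0;0 -25 3 -24.9 0;0 0 0 0 0",
)

```text
time_s: 2.07
position: [0.5279, 0.191, 0.1835]
tcp_rot: [[0.164, 0.004, -0.987], [0.987, -0.002, 0.164], [-0.001, -1.0, -0.005]]
force: [0.5, 0.6, -0.5]
opening: 0.007
```

```bash
cat >> h.py <<'E'
def go(x,y,z,ang):
    """tool-axis deltas to the target (mm), sink angle ang"""
    s=read_state(); R=np.array(s['tcp_rot']).reshape(3,3); p=np.array(s['position'])*1000
    t=np.degrees(np.arctan2(R[1,0],R[0,0])); yaw=-(ang+90-t)
    a=np.radians(ang+90); Rn=np.array([[np.cos(a),0,-np.sin(a)],[np.sin(a),0,np.cos(a)],[0,-1,0]])
    Rn[:,2]=np.cross(Rn[:,0],Rn[:,1])
    print('t',s['time_s'],'pos',p.round(1),'delta(turned)',(Rn.T@(np.array([x,y,z])-p)).round(1),'yaw',yaw.round(2),'F',np.round(s['force'],2),'op',round(s['opening'],3))
S=dict(L=(573.4,186.7,-9.5),M=(550.1,66.,-8.8),R=(546.6,-48.5,-8.7))
def spot(k,d,z):
    x,y,a=S[k]; go(x+d*np.cos(np.radians(a)),y+d*np.sin(np.radians(a)),z,a)
E
python3 -c "
from h import *
spot('L',-52,60)"
```

```text
t 2.0667 pos [527.9 191.  183.5] delta(turned) [  3.2 123.5   6.4] yaw 0.08 F [ 0.48  0.64 -0.46] op 0.007
```

>>> send_rows(
  moves="0 1.6 30 3.2 0;0 1.6 40 3.2 0;0 0 35 0 0;0 0 18 0 0;0 0 4 0 0;0 0 0 0 0;0 0 0 0 0",
)

```text
time_s: 2.65
position: [0.5181, 0.2005, 0.0574]
tcp_rot: [[0.158, 0.002, -0.987], [0.987, 0.0, 0.158], [0.001, -1.0, -0.002]]
force: [0.7, 0.6, -0.9]
opening: 0.008
```

```bash
python3 -c "
from h import *
spot('L',-52,47)"
```

```text
t 2.65 pos [518.1 200.5  57.4] delta(turned) [-4.5 10.4 -4.8] yaw 0.4 F [ 0.72  0.58 -0.88] op 0.008
```

>>> send_rows(
  moves="0 -4.5 3 -4.8 0;0 0 2 0 0;0 0 0 0 0;0 0 0 0 0",
)

```text
time_s: 2.98
position: [0.5218, 0.1948, 0.0523]
tcp_rot: [[0.159, 0.001, -0.987], [0.987, 0.0, 0.159], [0.0, -1.0, -0.001]]
force: [-0.8, 0.3, 0.0]
opening: 0.007
```

```bash
python3 -c "
from h import *
spot('L',-52,47)"
```

```text
t 2.9833 pos [521.8 194.8  52.3] delta(turned) [ 0.5  5.3 -0.2] yaw 0.37 F [-0.77  0.31  0.05] op 0.007
```

>>> send_rows(
  moves="0 0 1.5 0 0;0 0 1.5 0 0;0 0 1 0 0;0 0 0 0 0;0 0 0 0 0",
)

```text
time_s: 3.4
position: [0.5212, 0.195, 0.0475]
tcp_rot: [[0.158, -0.0, -0.987], [0.987, -0.0, 0.158], [-0.0, -1.0, 0.0]]
force: [0.1, -0.2, -0.3]
opening: 0.008
```

>>> send_rows(
  moves="0 0 0.7 0 0;0 0 0.7 0 0;0 0 0 0 0",
)

```text
time_s: 3.65
position: [0.5212, 0.195, 0.0474]
tcp_rot: [[0.158, 0.0, -0.987], [0.987, -0.0, 0.158], [-0.0, -1.0, -0.0]]
force: [-2.9, -0.5, 9.2]
opening: 0.001
```

>>> send_rows(
  moves="0 0 0.5 0 0;0 0 0 0 0;0 0 0 0 0",
)

```text
time_s: 3.9
position: [0.5212, 0.195, 0.0474]
tcp_rot: [[0.158, 0.0, -0.987], [0.987, -0.0, 0.158], [0.0, -1.0, -0.0]]
force: [-3.1, -1.7, 13.6]
opening: 0.007
```

>>> send_rows(
  moves="0 0 -10 0 0;0 0 -25 0 0;0 -30 0 1 0;0 -31 0 1 0;0 -31 0 1 0;0 -31 0 0.7 0;0 0 15 0 0;0 0 12 0 0;0 0 0 0 0;0 0 0 0 0",
)

```text
time_s: 4.73
position: [0.4978, 0.074, 0.0534]
tcp_rot: [[0.159, -0.001, -0.987], [0.987, 0.0, 0.159], [-0.0, -1.0, 0.001]]
force: [0.3, -0.0, -0.1]
opening: 0.009
```

```bash
python3 -c "
from h import *
spot('M',-52,47)"
```

```text
t 4.7333 pos [497.8  74.   53.4] delta(turned) [ 0.1  6.4 -0.9] yaw -0.33 F [ 0.29 -0.   -0.07] op 0.009
```

>>> send_rows(
  moves="0 0 2.5 -0.5 0;0 0 2.5 0 0;0 0 0 0 0;0 0 0 0 0",
)

```text
time_s: 5.07
position: [0.4987, 0.0743, 0.0488]
tcp_rot: [[0.158, 0.0, -0.988], [0.988, -0.0, 0.158], [0.0, -1.0, -0.0]]
force: [-0.3, -0.5, -0.0]
opening: 0.002
```

>>> send_rows(
  moves="0 0 0.5 0 0;0 0 0.4 0 0;0 0 0 0 0",
)

```text
time_s: 5.32
position: [0.4987, 0.0741, 0.0478]
tcp_rot: [[0.158, 0.0, -0.987], [0.987, -0.0, 0.158], [-0.0, -1.0, -0.0]]
force: [-0.7, 0.3, 0.8]
opening: 0.005
```

>>> send_rows(
  moves="0 0 0.3 0 0;0 0 0.2 0 0;0 0 0 0 0",
)

```text
time_s: 5.57
position: [0.4986, 0.074, 0.0474]
tcp_rot: [[0.158, 0.0, -0.987], [0.987, 0.0, 0.158], [0.0, -1.0, -0.0]]
force: [-0.7, -0.1, 2.1]
opening: 0.007
```

>>> send_rows(
  moves="0 0 0.3 0 0;0 0 0 0 0;0 0 0 0 0",
)

```text
time_s: 5.82
position: [0.4987, 0.074, 0.0474]
tcp_rot: [[0.158, 0.0, -0.987], [0.987, 0.0, 0.158], [0.0, -1.0, -0.0]]
force: [-1.0, 0.6, 5.9]
opening: 0.006
```

>>> send_rows(
  moves="0 0 -10 0 0;0 0 -25 0 0;0 -28.4 0 -3.6 0;0 -28.5 0 -3.7 0;0 -28.4 0 -3.7 0;0 -28.4 0 -3.6 -0.4;0 0 15 0 0;0 0 14 0 0;0 0 0 0 0;0 0 0 0 0",
)

```text
time_s: 6.65
position: [0.4945, -0.0406, 0.0528]
tcp_rot: [[0.152, -0.002, -0.988], [0.988, 0.0, 0.152], [0.0, -1.0, 0.002]]
force: [0.4, 0.1, 0.5]
opening: 0.005
```

```bash
python3 -c "
from h import *
spot('R',-52,47)"
```

```text
t 6.65 pos [494.5 -40.6  52.8] delta(turned) [ 0.1  5.8 -0.7] yaw -0.03 F [0.36 0.13 0.49] op 0.005
```

>>> send_rows(
  moves="0 0 2.5 0 0;0 0 2.5 0 0;0 0 0 0 0;0 0 0 0 0",
)

```text
time_s: 6.98
position: [0.4952, -0.0403, 0.0483]
tcp_rot: [[0.151, 0.0, -0.989], [0.989, -0.0, 0.151], [-0.0, -1.0, -0.001]]
force: [0.8, 0.4, -0.8]
opening: 0.012
```

>>> send_rows(
  moves="0 0 0.5 0 0;0 0 0.5 0 0;0 0 0 0 0",
)

```text
time_s: 7.23
position: [0.4952, -0.0405, 0.0471]
tcp_rot: [[0.151, 0.0, -0.988], [0.988, 0.0, 0.151], [0.0, -1.0, -0.0]]
force: [0.1, 0.5, 0.6]
opening: 0.003
```

>>> send_rows(
  moves="0 0 0.4 0 0;0 0 0.3 0 0;0 0 0 0 0",
)

```text
time_s: 7.48
position: [0.495, -0.0405, 0.0463]
tcp_rot: [[0.151, -0.0, -0.988], [0.988, 0.0, 0.151], [0.0, -1.0, 0.0]]
force: [-0.4, 1.9, 0.9]
opening: 0.008
```

>>> send_rows(
  moves="0 0 0.4 0 0;0 0 0.4 0 0;0 0 0 0 0",
)

```text
time_s: 7.73
position: [0.4949, -0.0405, 0.0456]
tcp_rot: [[0.151, -0.0, -0.988], [0.988, 0.0, 0.151], [0.0, -1.0, 0.0]]
force: [-0.0, 0.8, 1.2]
opening: 0.004
```

>>> send_rows(
  moves="0 0 0.3 0 0;0 0 0.3 0 0;0 0 0 0 0",
)

```text
time_s: 7.98
position: [0.4949, -0.0405, 0.0454]
tcp_rot: [[0.151, 0.0, -0.988], [0.988, 0.0, 0.151], [0.0, -1.0, -0.0]]
force: [-1.5, 1.5, 7.6]
opening: 0.007
```

>>> send_rows(
  moves="0 0 -0.2 0 0;0 0 0 0 0;0 0 0 0 0;0 0 0 0 0;0 0 0 0 0;0 0 0 0 0;0 0 0 0 0;0 0 0 0 0;0 0 0 0 0",
)

```text
time_s: 8.73
position: [0.4949, -0.0405, 0.0454]
tcp_rot: [[0.151, -0.0, -0.988], [0.988, 0.0, 0.151], [0.0, -1.0, 0.0]]
force: [-1.5, 1.3, 5.8]
opening: 0.006
```

>>> send_rows(
  moves="0 0 -2 0 0;0 0 -3 0 0;0 0 -20 0 0;0 0 -15 0 0;0 0 0 -34 0;0 0 0 -35 0;0 0 0 -35 0;0 0 15 0 0;0 0 17 0 0;0 0 0 0 0;0 0 0 0 0",
)

```text
time_s: 9.65
position: [0.5966, -0.0562, 0.052]
tcp_rot: [[0.151, -0.003, -0.988], [0.988, 0.001, 0.151], [0.0, -1.0, 0.003]]
force: [0.0, 0.1, 0.9]
opening: 0.007
```

```bash
python3 -c "
from h import *
spot('R',52,47)"
```

```text
t 9.65 pos [596.6 -56.2  52. ] delta(turned) [ 0.   5.  -1.5] yaw -0.01 F [0.03 0.15 0.91] op 0.007
```

>>> send_rows(
  moves="0 0 2.2 0 0;0 0 1.8 0 0;0 0 0 0 0;0 0 0 0 0",
)

```text
time_s: 9.98
position: [0.598, -0.0565, 0.0496]
tcp_rot: [[0.151, 0.001, -0.988], [0.988, -0.0, 0.151], [-0.0, -1.0, -0.001]]
force: [-0.8, 0.4, 1.1]
opening: 0.005
```

>>> send_rows(
  moves="0 0 0.5 0 0;0 0 0.5 0 0;0 0 0.4 0 0;0 0 0 0 0",
)

```text
time_s: 10.32
position: [0.5978, -0.0564, 0.0477]
tcp_rot: [[0.151, 0.0, -0.988], [0.988, -0.0, 0.151], [-0.0, -1.0, -0.0]]
force: [0.5, 0.6, 0.2]
opening: 0.007
```

>>> send_rows(
  moves="0 0 0.4 0 0;0 0 0.4 0 0;0 0 0 0 0",
)

```text
time_s: 10.57
position: [0.598, -0.0564, 0.0469]
tcp_rot: [[0.151, 0.0, -0.988], [0.988, -0.0, 0.151], [-0.0, -1.0, -0.0]]
force: [1.2, 0.4, 0.7]
opening: 0.008
```

>>> send_rows(
  moves="0 0 0.4 0 0;0 0 0.4 0 0;0 0 0 0 0",
)

```text
time_s: 10.82
position: [0.5981, -0.0564, 0.0461]
tcp_rot: [[0.151, 0.001, -0.988], [0.988, -0.0, 0.151], [-0.0, -1.0, -0.001]]
force: [0.8, -0.1, 1.0]
opening: 0.005
```

>>> send_rows(
  moves="0 0 0.4 0 0;0 0 0.3 0 0;0 0 0 0 0",
)

```text
time_s: 11.07
position: [0.5982, -0.0564, 0.0456]
tcp_rot: [[0.151, 0.001, -0.988], [0.988, -0.0, 0.151], [-0.0, -1.0, -0.001]]
force: [1.1, 0.8, 3.5]
opening: 0.006
```

>>> send_rows(
  moves="0 0 0.3 0 0;0 0 0 0 0;0 0 0 0 0",
)

```text
time_s: 11.32
position: [0.5982, -0.0564, 0.0456]
tcp_rot: [[0.151, 0.001, -0.988], [0.988, -0.0, 0.151], [-0.0, -1.0, -0.001]]
force: [-0.8, 0.2, 6.5]
opening: 0.009
```

>>> send_rows(
  moves="0 0 -0.2 0 0;0 0 0 0 0;0 0 0 0 0;0 0 0 0 0;0 0 0 0 0;0 0 0 0 0;0 0 0 0 0;0 0 0 0 0;0 0 0 0 0",
)

```text
time_s: 12.07
position: [0.5982, -0.0564, 0.0456]
tcp_rot: [[0.151, 0.001, -0.988], [0.988, -0.0, 0.151], [-0.0, -1.0, -0.001]]
force: [0.6, 0.3, 5.9]
opening: 0.0
```

>>> send_rows(
  moves="0 0 -2 0 0;0 0 -3 0 0;0 0 -20 0 0;87 0 -40 17 0;87 0 -40 17 0;87 0 -40 17 0;87 0 0 0 0;87 0 0 0 0;87 0 0 0 0;87 0 0 0 0",
)

```text
time_s: 12.9
position: [0.5487, -0.0487, 0.1837]
tcp_rot: [[0.151, -0.003, -0.988], [0.988, 0.001, 0.151], [0.0, -1.0, 0.003]]
force: [-0.4, -0.4, -0.2]
opening: 0.451
```

```bash
python3 - <<'E'
from h import *
spot('R',0,49)
s=read_state(); c=capture('wrist'); t=capture('top')
cv2.imwrite('pics/w1.png',c['image'])
for o in sinks(c,s): print(*o)
for o in sinks(t): print(*o)
E
```

```text
t 12.9 pos [548.7 -48.7 183.7] delta(turned) [-1.000e-01  1.347e+02  2.100e+00] yaw -0.01 F [-0.36 -0.38 -0.19] op 0.451
[550.3  65. ] [130.8  65.1] -9.1 [549.34613787  65.44137196] 0.0464 [ 355  107   84  142 9738]
[573.6 184.9] [130.5  65.7] -9.2 [573.07378267 184.62146212] 0.0464 [ 478  114   82  138 8239]
[546.7 -49.8] [129.5  64.4] -8.6 [544.93005894 -49.95993924] 0.0465 [ 233  123   75  139 9760]
[573.5 186.7] [130.8  65. ] -9.1 [572.25248134 186.63564028] 0.047 [ 210  161   34   53 1261]
[550.6  69.3] [130.5  58. ] -8.9 [548.41937244  68.6056829 ] 0.047 [256 170  27  52 902]
```

View pics/w1.png

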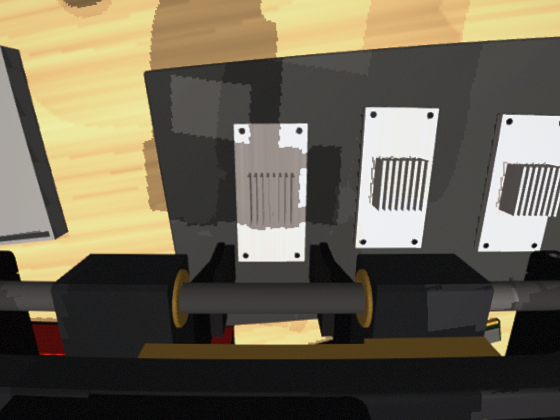

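>>> send_rows(
  moves="75 -0.5 10 1 0;75 0 20 1 0;75 0 20 0 0;75 0 15 0 0;75 0 10 0 0;75 0 0 0 0;75 0 0 0 0;75 0 0 0 0;75 0 0 0 0",
)

```text
time_s: 13.75
position: [0.5482, -0.0494, 0.1111]
tcp_rot: [[0.151, 0.002, -0.988], [0.988, -0.001, 0.151], [-0.0, -1.0, -0.002]]
force: [0.9, 1.0, 0.2]
opening: 0.863
```

```bash
python3 -c "
from h import *
go(546.5,-49.2,49.5,-8.7)"
```

```text
t 13.75 pos [548.2 -49.4 111.1] delta(turned) [-0.1 61.6  1.7] yaw -0.01 F [0.88 0.97 0.25] op 0.863
```

>>> send_rows(
  moves="75 0 25 1.5 0;75 0 22 0 0;75 0 9 0 0;75 0 2 0 0;75 0 0 0 0;75 0 0 0 0;75 0 0 0 0",
)

```text
time_s: 14.33
position: [0.547, -0.0492, 0.0535]
tcp_rot: [[0.151, 0.002, -0.988], [0.988, -0.001, 0.151], [-0.0, -1.0, -0.003]]
force: [-0.3, -0.1, 0.5]
opening: 0.864
```

```bash
python3 -c "
from h import *
go(546.5,-49.2,49.5,-8.7)"
```

```text
t 14.3333 pos [547.  -49.2  53.5] delta(turned) [-0.1  4.   0.5] yaw -0.0 F [-0.31 -0.15  0.54] op 0.864
```

>>> send_rows(
  moves="75 0 2.5 0.5 0;75 0 1.5 0 0;75 0 0 0 0;20 0 0 0 0;20 0 0 0 0;20 0 0 0 0;20 0 0 0 0;20 0 0 0 0;20 0 0 0 0;20 0 0 0 0;20 0 0 0 0;20 0 0 0 0;20 0 0 0 0;20 0 0 0 0",
)

```text
time_s: 15.5
position: [0.5455, -0.0488, 0.0483]
tcp_rot: [[0.151, -0.0, -0.988], [0.988, -0.0, 0.151], [-0.0, -1.0, 0.0]]
force: [-0.4, -0.0, -0.2]
opening: 0.458
```

>>> send_rows(
  moves="20 0 0 0 0;20 0 0 0 0;20 0 0 0 0",
)

```text
time_s: 15.75
position: [0.5455, -0.0489, 0.0483]
tcp_rot: [[0.151, -0.0, -0.988], [0.988, -0.0, 0.151], [-0.0, -1.0, 0.0]]
force: [-0.1, -0.7, 0.6]
opening: 0.456
```

>>> send_rows(
  moves="20 0 -3 0 0;20 0 -7 0 0;20 0 -15 0 0;20 0 -20 0 0;20 0 -20 0 0;20 0 -15 0 -2;20 0 0 0 -2.4;20 0 0 0 -2;20 0 0 0 0;20 0 0 0 0",
)

```text
time_s: 16.58
position: [0.5452, -0.0487, 0.1286]
tcp_rot: [[0.041, -0.0, -0.999], [0.999, 0.0, 0.041], [0.0, -1.0, 0.0]]
force: [-0.3, -0.4, -2.2]
opening: 0.457
```

```bash
python3 -c "
from h import *
go(465,-358,128,-2.3)"
```

```text
t 16.5833 pos [545.2 -48.7 128.6] delta(turned) [-312.3    0.6   67.7] yaw -0.06 F [-0.32 -0.38 -2.25] op 0.457
```

>>> send_rows(
  moves="20 -10 0 2.2 0;20 -18 0 3.9 0;20 -24 0 5.2 0;20 -24 0 5.2 0;20 -24 0 5.2 0;20 -24 0 5.2 0;20 -24 0 5.2 0;20 -24 0 5.2 0;20 -24 0 5.2 0;20 -24 0 5.2 0;20 -24 0 5.2 0;20 -24 0 5.2 0;20 -20 0 4.3 0;20 -14 0 3 0;20 -10.3 0 2.3 0;20 0 0 0 0;20 0 0 0 0;20 0 0 0 0",
)

```text
time_s: 18.08
position: [0.4651, -0.3568, 0.128]
tcp_rot: [[0.04, -0.001, -0.999], [0.999, 0.002, 0.04], [0.002, -1.0, 0.001]]
force: [0.2, 0.1, -2.1]
opening: 0.46
```

```bash
python3 - <<'E'
from h import *
go(465,-358,12.5,-2.3)
c=capture('scene'); s=read_state(); w=capture('wrist')
a=cv2.resize(c['image'][110:260,80:280],(800,600))
cv2.imwrite('pics/c.png',a); cv2.imwrite('pics/w2.png',w['image'])
E
```

```text
t 18.0833 pos [ 465.1 -356.8  128. ] delta(turned) [ -1.2 115.5   0. ] yaw 0.02 F [ 0.16  0.05 -2.13] op 0.46
```

View pics/c.png

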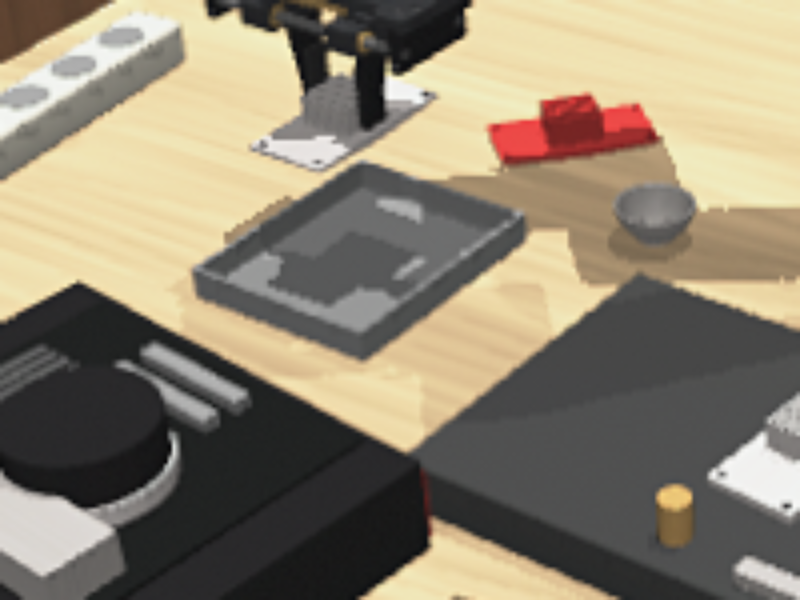

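The sink hangs level above the tray (crop (340,120)); I lower it now.

>>> send_rows(
  moves="20 -0.6 10 0 0;20 -0.6 20 0 0;20 0 25 0 0;20 0 25 0 0;20 0 18 0 0;20 0 9 0 0;20 0 3 0 0;20 0 0 0 0;20 0 0 0 0",
)

```text
time_s: 18.93
position: [0.4658, -0.3597, 0.0189]
tcp_rot: [[0.04, 0.001, -0.999], [0.999, -0.001, 0.04], [-0.001, -1.0, -0.001]]
force: [-0.8, -0.5, -1.1]
opening: 0.457
```

>>> send_rows(
  moves="20 0 1 0 0;20 0 1 0 0;20 0 0.5 0 0;20 0 0 0 0;20 0 0 0 0",
)

```text
time_s: 19.35
position: [0.4653, -0.3595, 0.0162]
tcp_rot: [[0.04, 0.0, -0.999], [0.999, -0.001, 0.04], [-0.001, -1.0, -0.0]]
force: [-0.4, 0.6, -2.1]
opening: 0.457
```

>>> send_rows(
  moves="20 0 0.5 0 0;20 0 0.4 0 0;20 0 0 0 0",
)

```text
time_s: 19.6
position: [0.4651, -0.3593, 0.0148]
tcp_rot: [[0.04, -0.0, -0.999], [0.999, 0.0, 0.04], [0.0, -1.0, 0.0]]
force: [0.9, -0.2, -1.2]
opening: 0.461
```

>>> send_rows(
  moves="20 0 0.5 0 0;20 0 0.5 0 0;20 0 0.5 0 0;20 0 0 0 0",
)

```text
time_s: 19.93
position: [0.4651, -0.3593, 0.0133]
tcp_rot: [[0.04, -0.0, -0.999], [0.999, 0.0, 0.04], [0.0, -1.0, 0.0]]
force: [0.3, 1.2, -2.6]
opening: 0.454
```

>>> send_rows(
  moves="20 0 0.5 0 0;20 0 0.3 0 0;20 0 0 0 0",
)

```text
time_s: 20.18
position: [0.4652, -0.3593, 0.0125]
tcp_rot: [[0.04, -0.0, -0.999], [0.999, 0.0, 0.04], [0.0, -1.0, 0.0]]
force: [0.6, -0.0, -2.7]
opening: 0.456
```

>>> send_rows(
  moves="20 0 0.4 0 0;20 0 0.2 0 0;20 0 0 0 0",
)

```text
time_s: 20.43
position: [0.4652, -0.3594, 0.0123]
tcp_rot: [[0.04, 0.0, -0.999], [0.999, -0.0, 0.04], [-0.0, -1.0, -0.0]]
force: [0.1, 0.0, 1.1]
opening: 0.455
```

>>> send_rows(
  moves="20 0 0.3 0 0;20 0 0 0 0;20 0 0 0 0",
)

```text
time_s: 20.68
position: [0.4652, -0.3594, 0.0123]
tcp_rot: [[0.04, 0.0, -0.999], [0.999, -0.0, 0.04], [-0.0, -1.0, -0.0]]
force: [-1.9, 0.8, 5.8]
opening: 0.459
```

>>> send_rows(
  moves="20 0 -0.4 0 0;44 0 0 0 0;48 0 0 0 0;54 0 0 0 0;60 0 0 0 0;60 0 0 0 0;60 0 0 0 0;60 0 0 0 0;60 0 0 0 0",
)

```text
time_s: 21.43
position: [0.4652, -0.3594, 0.012]
tcp_rot: [[0.04, 0.0, -0.999], [0.999, 0.0, 0.04], [0.0, -1.0, -0.0]]
force: [0.3, 0.7, 0.5]
opening: 0.689
```

>>> send_rows(
  moves="60 0 -3 0 0;60 0 -10 0 0;60 0 -20 0 0;60 0 -30 0 0;60 0 -40 0 0;60 0 -40 0 0;60 25 -20 0 0;60 35 0 0 0;60 35 0 0 0;60 35 0 0 0;60 25 0 0 0;60 0 0 0 0",
)

```text
time_s: 22.43
position: [0.4698, -0.199, 0.1759]
tcp_rot: [[0.036, -0.002, -0.999], [0.999, 0.003, 0.036], [0.003, -1.0, 0.002]]
force: [-0.4, 0.2, -0.1]
opening: 0.688
```

```bash
python3 - <<'E'
from h import *
s=read_state(); print(s['time_s'],s['position'],s['force'])
t=capture('top'); c=capture('scene'); 
for o in sinks(t): print(*o)
C=cloud(t); m=(C[...,0]>.38)&(C[...,0]<.55)&(C[...,1]>-.43)&(C[...,1]<-.285)&(t['image'].min(2)>140)
P=C[m]; P=P[(P[:,2]>.007)&(P[:,2]<.016)]; print(cv2.minAreaRect((P[:,:2]*1000).astype('f4')),len(P),np.percentile(P[:,2],[10,50,90]))
for lo,hi in ((.38,.43),(.5,.55)): q=P[(P[:,0]>lo)&(P[:,0]<hi)]; print(np.median(q[:,2]))
cv2.imwrite('pics/e.png',np.vstack([cv2.resize(t['image'][120:300,180:480],(500,300)),cv2.resize(c['image'][120:300,100:400],(500,300))]))
E
```

```text
22.4333 [ 0.46981711 -0.19899293  0.17585632] [-0.44747539  0.1903928  -0.05355127]
[573.1 186.4] [130.4  65.6] -9.1 [572.80843888 186.57056097] 0.0471 [ 210  161   34   53 1258]
[550.4  65.4] [130.3  65.9] -9.0 [549.93482846  66.58458032] 0.0469 [ 256  170   34   53 1280]
((429.8779296875, -338.16571044921875), (26.165481567382812, 30.728710174560547), 64.70779418945312) 85 [0.0080282  0.01039064 0.01327053]
0.010566581553473897
nan
  return _methods._mean(a, axis=axis, dtype=dtype,
  ret = ret.dtype.type(ret / rcount)
```

View pics/e.png

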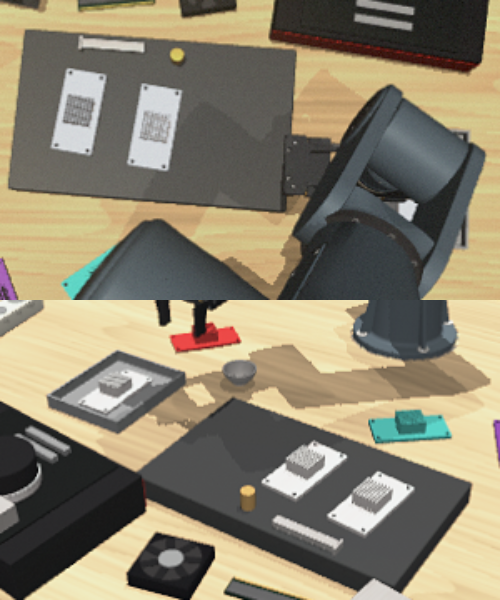

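The sink lies flat and fins up in the tray (lower view, about (115,383)). The two sound ones and the bystanders haven't moved, and the gripper is clear of everything.

```bash
python3 -c "
from rig import *
print(hand_in())"
```

```text
the job is handed in; nothing more can be done
None
```

The bowed heat sink is the right-hand one of the three, nearest the tray. It now lies flat, fins up, in the grey reject tray, and the job is handed in at about 22.5 s.

- **Finding it:** I pressed the near end of each sink. The left and middle ones did not move: the spot stayed at 47.4 mm, at 13.6 N and 5.9 N. The right one gave about 2 mm at roughly 1 N, bottoming at 45.4 mm.
- **Rocking it:** I held its near end down, then its far end, each for more than 0.5 s. The far end bottomed at 45.6 mm.
- **Moving it:** I gripped it by the fin block, carried it level, set it down until the floor took its weight, let go and drew clear.

**Last checks:**
- The two sound sinks measured within about 0.6 mm and 0.4° of where they started.
- In the last picture the bystanders near the plate and tray look unmoved, and the sink lies flat in the tray. The mouse and screwdriver were outside that picture.
- The top camera could not measure the sink in the tray because the arm was in the way, so the scene camera picture is the only check that it lies flat.
- Several presses went past the advised 3 or 4 N: 13.6 N on the left sink, and 6 to 8 N on the other two. All readings were well under the 40 N limit.

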